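# Load the two gravity chutes with hinge pins, brass setting pins first

## Task

Load the two sloped pin chutes for the next run: lay each pin across the open upper end of the chute that fits its length and let it roll down, long pins into the wide blue chute and short pins into the narrow green one. In each chute the brass setting pin has to come out first, so it must lie against the stop with the steel pins rolled up behind it. The pin with the red painted band is a reject: leave it lying where it is.

Things in the scene. Friction and masses are not known exactly. Their poses are not given: they have to be found in the camera images.
- wide_chute: Wide chute, blue folded sheet, fixed, lane 90 mm wide for the 70 mm pins. Origin: foot centre on bench; +x uphill (from robot, +-0.2 rad), +y across. Floor slopes 14 deg: 58 mm high at top edge x=+68, 24 mm at stop x=-68. At x<0 lips over the pin ends (24 mm clear under) admit pins only from uphill; x>0 is open. Walls 27 high. All in mm. Pin axes at rest: x=-61 (36 high), -41 (41), -22 (46).
- narrow_chute: Narrow chute, green folded sheet, fixed, lane 65 mm wide for the 45 mm pins. Origin: foot centre on bench; +x uphill (from robot, +-0.2 rad), +y across. Floor slopes 14 deg: 58 mm high at top edge x=+68, 24 mm at stop x=-68. At x<0 lips over the pin ends (24 mm clear under) admit pins only from uphill; x>0 is open. Walls 27 high. All in mm. Pin axes at rest: x=-61 (36 high), -41 (41).
- wide_load (a point): Point in the open upper half of the wide blue chute (chute x=+29 mm, y=0, 58 mm above the bench): the centre of a pin lying across the lane there. Let go here, pin along the chute's y, it rolls down by itself to the stop or the pin before it. The walls leave 10 mm free at each end of a pin in the middle of the lane.
- narrow_load (a point): Point in the open upper half of the narrow green chute (chute x=+29 mm, y=0, 58 mm above the bench): the centre of a pin lying across the lane there. Let go here, pin along the chute's y, it rolls down by itself to the stop or the pin before it. The walls leave 10 mm free at each end of a pin in the middle of the lane.
- brass_long: Turned brass setting pin, 20 mm diameter, 70 mm long, plain ends with a fine groove 7 mm from each, 0.19 kg, golden yellow all over. Lies on its side on the bench and rolls easily. Origin: its centre, on the axis (10 mm above the bench at the start); body x runs along the pin's axis.
- brass_short: Turned brass setting pin, 20 mm diameter, 45 mm long, plain ends with a fine groove 7 mm from each, 0.12 kg, golden yellow all over. Lies on its side on the bench and rolls easily. Origin: its centre, on the axis (10 mm above the bench at the start); body x runs along the pin's axis.
- steel_long_a: Turned bright steel pin, 20 mm diameter, 70 mm long, plain ends with a fine groove 7 mm from each, 0.17 kg, no paint; one of two alike. Lies on its side on the bench and rolls easily. Origin: its centre, on the axis (10 mm above the bench at the start); body x runs along the pin's axis.
- steel_long_b: Turned bright steel pin, 20 mm diameter, 70 mm long, plain ends with a fine groove 7 mm from each, 0.17 kg, no paint; one of two alike. Lies on its side on the bench and rolls easily. Origin: its centre, on the axis (10 mm above the bench at the start); body x runs along the pin's axis.
- steel_short: Turned bright steel pin, 20 mm diameter, 45 mm long, plain ends with a fine groove 7 mm from each, 0.11 kg, no paint. Lies on its side on the bench and rolls easily. Origin: its centre, on the axis (10 mm above the bench at the start); body x runs along the pin's axis.
- reject_long: Turned bright steel pin, 20 mm diameter, 70 mm long, plain ends with a fine groove 7 mm from each, 0.17 kg, with a red painted band 20 mm wide round its middle: the reject, not to be loaded or pushed about. Lies on its side on the bench and rolls easily. Origin: its centre, on the axis (10 mm above the bench at the start); body x runs along the pin's axis.

How it is judged:
At the end, for the whole second after the job is handed in: Each brass pin lies against the stop of its chute (7 mm), its plain steel pins (two long, one short) right behind it (9 mm), all on the floor, across the lane (0.2 rad, 15 mm off its middle), released, at rest. The red-banded pin lies on the bench within 60 mm of where it was (x of brass_long in the frame of wide_chute between -0.068 and -0.053 m and y of brass_long in the frame of wide_chute between -0.015 and 0.015 m and z of brass_long in the frame of wide_chute between 0.029 and 0.043 m and angle between the x axis of each of brass_long, steel_long_a, steel_long_b and the y axis of wide_chute, either way round below 0.2 rad and linear speed of each of brass_long, steel_long_a, steel_long_b, brass_short, steel_short below 0.02 m/s and angular speed of each of brass_long, steel_long_a, steel_long_b, brass_short, steel_short below 1 rad/s and x of steel_long_a in the frame of wide_chute between -0.05 and -0.013 m and y of steel_long_a in the frame of wide_chute between -0.015 and 0.015 m and z of steel_long_a in the frame of wide_chute between 0.032 and 0.052 m and x of steel_long_b in the frame of wide_chute between -0.05 and -0.013 m and y of steel_long_b in the frame of wide_chute between -0.015 and 0.015 m and z of steel_long_b in the frame of wide_chute between 0.032 and 0.052 m and x of brass_short in the frame of narrow_chute between -0.068 and -0.053 m and y of brass_short in the frame of narrow_chute between -0.015 and 0.015 m and z of brass_short in the frame of narrow_chute between 0.029 and 0.043 m and angle between the x axis of each of brass_short, steel_short and the y axis of narrow_chute, either way round below 0.2 rad and x of steel_short in the frame of narrow_chute between -0.05 and -0.033 m and y of steel_short in the frame of narrow_chute between -0.015 and 0.015 m and z of steel_short in the frame of narrow_chute between 0.032 and 0.048 m and distance of reject_long from where it was at the start of the episode below 0.06 m and height (world z) of reject_long between 0 and 0.02 m); the robot touches nothing.
It fails at once if the red-banded reject is moved more than 60 mm (distance of reject_long from where it was at the start of the episode above 0.06 m).
It also fails if it takes over 131 s, if anything falls off the work surface, if the arm or the gripper's body presses on something with over 40 N, if the wrist force passes 120 N, or if a joint passes its speed limit or range.

## Robot

A 7-joint arm with a two-finger parallel gripper is mounted at the origin on the work surface; the furniture and walls round the work are solid. World frame = base frame: x ahead of the robot, y to its left, z up, the work surface at z = 0. Lengths are in m, angles in rad, forces in N, time in s.
With the tool pointing down it reaches from about 0.4 to 0.875 m from the base axis. Payload 19.3 kg.
Tool frame: the origin (TCP) lies at the very end of the fingers, on their centre line; the grasp point (between the pads) lies 19 mm behind it; z points along the fingers, y is the line along which they close (so a half turn about z gives the same grasp; the last joint's range is limited). The gripper opens to 85 mm and grips with 20 to 120 N. Pads are 22 mm wide; open, the fingers measure 114 mm over their backs; the gripper's body (76 mm by 85 mm) begins 54 mm behind the grasp point. The pads swing forward as they close: fully open they stand 13 mm farther back than shut.
Start: joints at [-1.404, 0.521, -0.036, 1.599, 0.021, 1.021, -0.113], TCP at [0.147, 0.608, 0.231] pointing down, gripper open.
Joint ranges: [-2.91, 2.91], [-0.3, 2.13], [-1.5, 1.42], [0.17, 2.43], [-1.26, 4.41], [0.16, 1.93], [-2.52, 2.52]. Speed limits (rad/s): [1.89, 1.89, 2.39, 2.39, 3.01, 3.01, 3.01].

## Interface

Orientations are given as [roll, pitch, yaw] about the fixed x, y, z axes, in that order (R = Rz(yaw) Ry(pitch) Rx(roll)).
In Python, from workcell import bot gives the robot as it stands.
- The arm moves only by the shell command python3 -m crank 'ROWS' [FORCE]. ROWS is a JSON object of lists of equal length, an entry for each row: "travel": the shift along the world's x, y, z in cm, a list of three; "turn": the turn, a rotation vector about the world's x, y, z in degrees, a list of three; "gripper": the closure, from 0 (fully open) to 1 (shut). A call has exactly 5 rows; each row is the pose to reach, as a shift and turn from the pose commanded when the call began; what a row does not reach only later rows make up. A row lasts 1/10 s, in which the tool goes at most 50 mm and 8.59 degrees, less where a joint would pass 70% of its speed; a pose out of reach is approached as far as the arm can. A call with a gripper value outside its range is refused whole. The fingers move at their own pace and stop on an object; FORCE is the grip in N (left out, the last holds). Time passes only in rows, so rows that repeat a pose let the fingers close, or fill a call up. It gives the time, the measured TCP pose, the force, the opening and the grip force at its end, in the units of the state.
- bot.observe(): the state, without advancing time (a new reading comes with each control period).
- bot.grab_frame(name): name is "side" or "top" or "wrist"; returns a dict with "pixels" (420x560x3 uint8, red, green, blue), "fx", "fy", "cx", "cy" (pixels), "extrinsics" (4x4, takes a point from world to camera coordinates). Camera axes: x right, y down, z forward; pixel columns grow to the right and rows downward; lengths in m; the calibration is good to about 2 mm. A picture is of the moment at which its call begins. There is no depth.
- bot.job_done(): hands the job in; it is judged then, once.
The state is a dict: "clock": time; "qpos": joint angles; "qd": joint speeds; "joint_efforts": joint torques, N m; "position": TCP position; "tool_rot": TCP orientation; "force": force on the tool from outside, world axes, zero at the start; "moment": the same for the moment, N m; "grip_width": finger opening in m; "finger_force": force on a finger pad.
Only numpy, scipy, OpenCV 4.12 (cv2) and the standard library are available. Lean on these libraries where they do the work, as an engineer would, in place of code of your own. Each camera call takes 0.05 s, during which the arm holds its last target. There are 200 camera calls.

## Working session

There is one attempt and no reset: what is moved stays moved. The work goes in short steps, Python scripts to look and compute and a shell command to move; the robot and the scene stay as the last step left them, time stands still between calls to the robot, and variables do not carry over. Pictures are saved under pics/ and viewed, at most 14 in all, crops included, and the job is handed in when it is done.

```bash
mkdir -p pics; ls
python3 - <<'E'
from workcell import bot
import cv2
s=bot.observe();print({k:s[k] for k in('clock','position','tool_rot','grip_width')})
for n in('top','side'):
    f=bot.grab_frame(n);cv2.imwrite(f'pics/{n}0.png',f['pixels'][:,:,::-1]);print(n,f['fx'],f['fy'],f['cx'],f['cy'],f['extrinsics'])
E
```

```text
pics
{'clock': 0.0, 'position': array([0.14658724, 0.60722312, 0.23072557]), 'tool_rot': array([-3.14045947e+00,  9.79168438e-05,  2.90478557e+00]), 'grip_width': 0.08539814091826582}
top 539.5466977820049 539.5466977820049 276.1438721071314 210.34667182376054 [[ 0.10542509 -0.9944216   0.00335103 -0.05342747]
 [-0.97189193 -0.10374873 -0.21133451  0.54048898]
 [ 0.21050326  0.01902312 -0.97740805  1.2786528 ]
 [ 0.          0.          0.          1.        ]]
side 416.15082036799197 416.15082036799197 280.26095968560134 197.979076797133 [[ 0.96872037 -0.24778083 -0.01361966 -0.51976084]
 [-0.15084436 -0.54438255 -0.82516278  0.11633109]
 [ 0.19704521  0.80140645 -0.56473081  1.06695929]
 [ 0.          0.          0.          1.        ]]
```

View pics/top0.png

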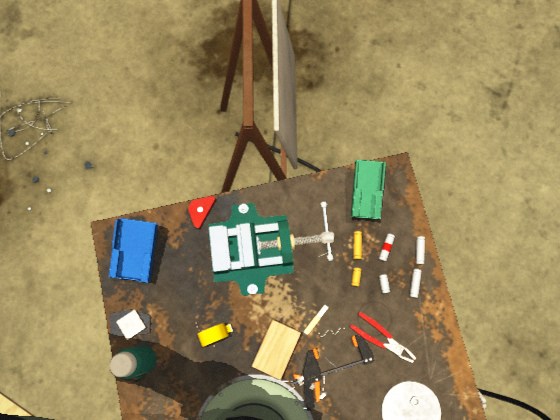

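View pics/side0.png

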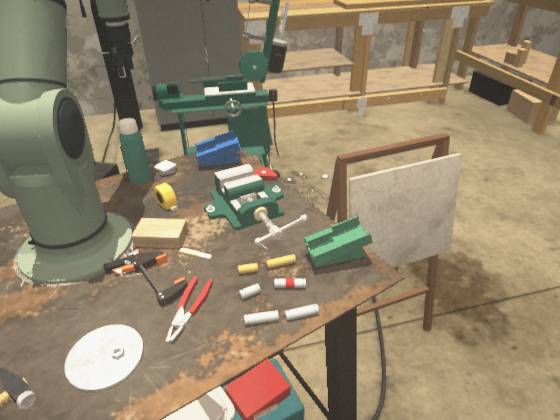

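Top view: pins lie right of the vise: brass long (357,245), brass short (357,277), reject (387,247), steel short (384,284), steel long (421,250) and (416,283). The blue chute is at (133,251) and the green at (369,190), with a vise between them. I'll enlarge these.

Run:
```python
import cv2
a=cv2.imread('pics/top0.png');b=cv2.imread('pics/side0.png')
def c(im,x0,y0,w,h,s,n):cv2.imwrite(n,cv2.resize(im[y0:y0+h,x0:x0+w],None,fx=s,fy=s,interpolation=cv2.INTER_CUBIC))
c(a,340,150,100,150,4,'pics/tA.png')
c(b,230,210,150,120,5,'pics/sA.png')
t=cv2.resize(a[210:290,100:165],None,fx=6,fy=6,interpolation=cv2.INTER_CUBIC)
u=cv2.resize(b[125:175,185:250],None,fx=6,fy=6,interpolation=cv2.INTER_CUBIC)
u=cv2.copyMakeBorder(u,0,480-u.shape[0],0,0,cv2.BORDER_CONSTANT)
cv2.imwrite('pics/B.png',cv2.hconcat([t,u]))
```

```text
(no output)
```

View pics/tA.png

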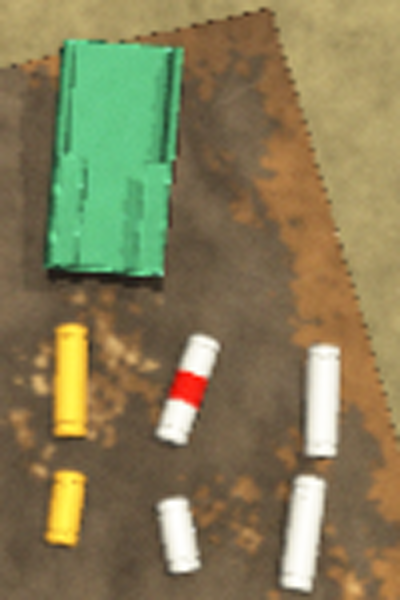

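View pics/sA.png

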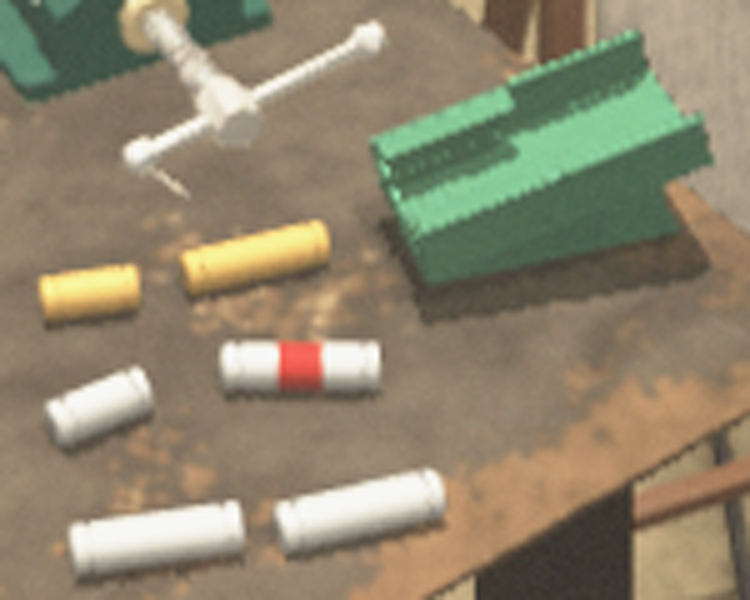

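View pics/B.png

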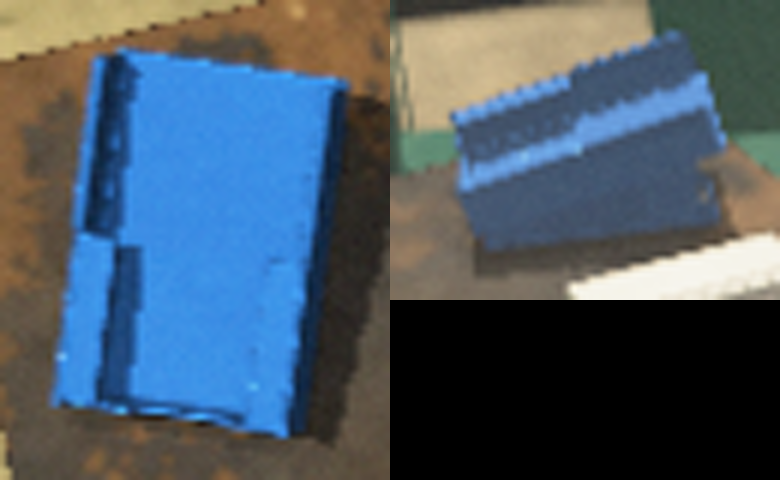

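Blue crop: the chute's four outer corners are visible, with the lips in its lower half. Pin ends are read from the other crops. Now I'll triangulate.

```bash
cat > h.py <<'E'
import numpy as np, cv2
def P(f):
    return np.array([[f['fx'],0,f['cx']],[0,f['fy'],f['cy']],[0,0,1]])@np.asarray(f['extrinsics'])[:3]
def tri(obs):  # [(P,uv)]
    A=np.vstack([[uv[0]*p[2]-p[0],uv[1]*p[2]-p[1]] for p,uv in obs]); A=A/np.linalg.norm(A[:,:3],axis=1)[:,None]
    return np.linalg.lstsq(A[:,:3],-A[:,3],rcond=None)[0]
def onz(p,uv,z):
    A=np.array([uv[0]*p[2]-p[0],uv[1]*p[2]-p[1]]);return np.linalg.solve(A[:,:2],-A[:,3]-A[:,2]*z)
def proj(p,X):
    q=p@np.r_[X,1];return q[:2]/q[2]
E
python3 - <<'E'
from h import *; from workcell import bot
np.set_printoptions(precision=4,suppress=True)
Pt,Ps=P(bot.grab_frame('top')),P(bot.grab_frame('side'))
np.savez('cams.npz',t=Pt,s=Ps)
T=lambda u,v:(340+(u+.5)/4-.5,150+(v+.5)/4-.5)
S=lambda u,v:(230+(u+.5)/5-.5,210+(v+.5)/5-.5)
d=dict(bl=((71,325),(69,436),(325,240),(187,276)),bs=((69,473),(63,545),(137,287),(43,300)),ss=((173,498),(185,572),(145,388),(55,425)),
sA=((323,346),(320,456),(440,490),(281,525)),sB=((311,477),(296,589),(240,525),(75,550)),rj=((205,337),(173,441),(378,367),(222,367)))
for k,(a,b,c,e) in d.items():
    X=tri([(Pt,T(*a)),(Ps,S(*c))]);Y=tri([(Pt,T(*b)),(Ps,S(*e))]);D=X-Y
    x,y=onz(Pt,T(*a),.01),onz(Pt,T(*b),.01);g=x-y
    print(k,(X+Y)/2,'len',np.linalg.norm(D),'yaw',np.degrees(np.arctan2(D[1],D[0])),'| top-only',(x+y)/2,np.degrees(np.arctan2(g[1],g[0])))
print('bottle',tri([(Pt,(122,362)),(Ps,(126,124))]))
print('vise jaw',tri([(Pt,(212,228)),(Ps,(215,172))]),'vise handle end',tri([(Pt,(323,205)),(Ps,(303,217))]))
E
```

```text
bl [ 0.4859 -0.2087  0.0078] len 0.07003086279049539 yaw 3.645254286384796 | top-only [ 0.4867 -0.2085] 3.2122821225940568
bs [ 0.4047 -0.2122  0.0082] len 0.04496997274138451 yaw -0.8357939531961127 | top-only [ 0.4054 -0.212 ] -0.5087385194773208
ss [ 0.3959 -0.2835  0.009 ] len 0.04488360370932205 yaw 13.655331326772169 | top-only [ 0.3967 -0.2833] 12.94134973934635
sA [ 0.4897 -0.3676  0.01  ] len 0.06989270428379453 yaw 1.1796347692045381 | top-only [ 0.4905 -0.3677] 1.2786530417305038
sB [ 0.4052 -0.3607  0.0095] len 0.06943271141612506 yaw -4.493209495359138 | top-only [ 0.4063 -0.3606] -4.675715297208815
rj [ 0.4875 -0.2838  0.0093] len 0.07027180808913958 yaw -13.38669185847543 | top-only [ 0.4892 -0.2839] -13.172053129844372
bottle [0.1512 0.2883 0.1874]
vise jaw [0.4277 0.1504 0.0758] vise handle end [ 0.5697 -0.1106  0.0512]
```

Pins triangulate cleanly (lengths 70/45 mm, axis heights 8–10 mm). Next I move above the blue chute and look with the wrist camera.

```bash
python3 -m crank '{"travel":[[2,-2.5,1],[4,-5,2],[6.5,-7.5,3],[8.5,-10,4],[10.5,-12.5,5]],"turn":[[0,0,-7.6],[0,0,-15.2],[0,0,-22.8],[0,0,-30.4],[0,0,-38]],"gripper":[0,0,0.2,0.4,0.4]}' 60
python3 -m crank '{"travel":[[2,-2.5,0],[4,-5,0],[6.5,-7.5,0],[8.5,-10,0],[10.5,-12.5,0]],"turn":[[0,0,-7.6],[0,0,-15.2],[0,0,-22.8],[0,0,-30.4],[0,0,-38]],"gripper":[0.4,0.4,0.4,0.4,0.4]}'
python3 - <<'E'
from h import *; from workcell import bot
np.set_printoptions(precision=4,suppress=True)
s=bot.observe();print(s['position'],s['tool_rot'],s['qpos'],s['grip_width'])
f=bot.grab_frame('wrist');cv2.imwrite('pics/w1.png',f['pixels'][:,:,::-1]);np.save('w1.npy',P(f))
E=np.asarray(f['extrinsics']);print('cam',-E[:3,:3].T@E[:3,3],'axis',E[2,:3])
E
```

```text
clock: 0.7
position: [0.2524, 0.4813, 0.2816]
tool_rot: [-3.141, -0.0, 2.236]
force: [0.3, 0.9, -0.5]
grip_width: 0.0512
finger_force: 0.0
clock: 1.2
position: [0.3573, 0.3564, 0.2813]
tool_rot: [-3.142, -0.0, 1.573]
force: [-0.6, 0.9, -0.1]
grip_width: 0.0512
finger_force: 0.0
[0.3573 0.3564 0.2813] [-3.1415 -0.0002  1.5728] [-1.1771  0.2849  0.3455  1.8636 -0.1126  1.012  -0.7827] 0.05122529258480139
cam [0.357  0.4335 0.4238] axis [ 0.0003 -0.3053 -0.9522]
```

View pics/w1.png

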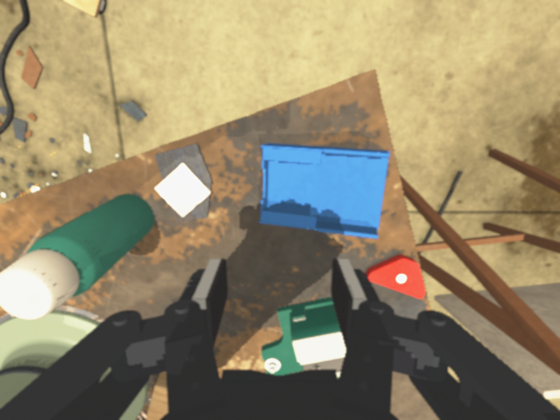

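The wrist view shows the whole blue chute at (260–388, 143–238), uphill to the right. I'll enlarge it.

Run:
```python
import cv2
a=cv2.imread('pics/w1.png')[135:245,250:400]
cv2.imwrite('pics/w1c.png',cv2.resize(a,None,fx=5,fy=5,interpolation=cv2.INTER_CUBIC))
```

```text
(no output)
```

View pics/w1c.png

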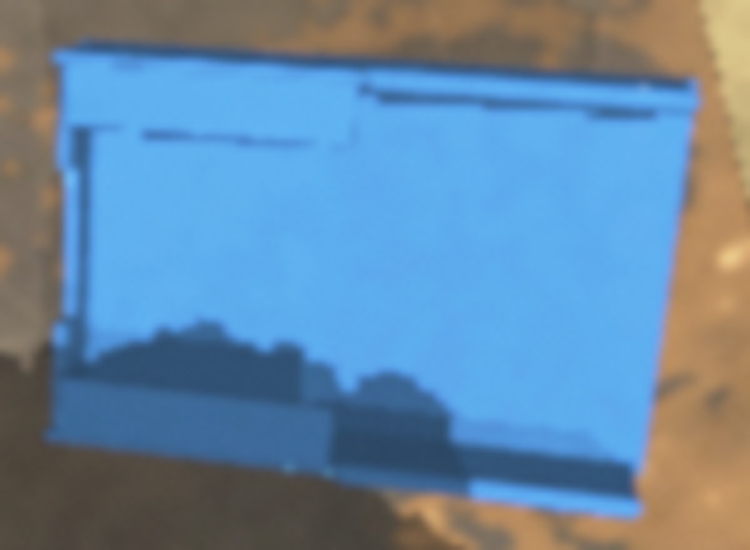

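Crop: outer wall-top corners at (55,52), (698,88), (45,437), (640,512). The floor's upper edge runs (690,118)–(638,468) and the lip ends near x≈357/333. I'll fit the chute pose with these.

```bash
cat >> h.py <<'E'
from scipy.optimize import least_squares
def fit(obs,lane,x0):
    """obs: (P,uv,kind,sx,sy); kind 'w' wall-top outer corner, 'f' floor upper edge corner"""
    def X(p,k,sx,sy):
        x,y,a,w,dx,h=p
        l=np.array([68e-3,sy*lane/2,58e-3]) if k=='f' else np.array([sx*68e-3+dx,sy*w,(58e-3 if sx>0 else 24e-3)+h])
        c,s=np.cos(a),np.sin(a);return np.array([x+c*l[0]-s*l[1],y+s*l[0]+c*l[1],l[2]])
    res=lambda p:np.r_[np.concatenate([proj(Pm,X(p,k,sx,sy))-uv for Pm,uv,k,sx,sy in obs]),(p[3]-lane/2-.003)/.003,(p[4]+.003)/.004,(p[5]-.027)/.003]
    r=least_squares(res,[*x0,0,lane/2,0,.027],x_scale=[.1,.1,.1,.01,.01,.01],loss='soft_l1');return r.x,res(r.x)
E
python3 - <<'E'
from h import *
np.set_printoptions(precision=4,suppress=True)
c=np.load('cams.npz');Pt=c['t'];Pw=np.load('w1.npy')
W=lambda u,v:np.array((250+(u+.5)/5-.5,135+(v+.5)/5-.5))
T=lambda u,v:np.array((100+(u+.5)/6-.5,210+(v+.5)/6-.5))
w=[(Pw,W(55,52),'w',-1,1),(Pw,W(698,90),'w',1,1),(Pw,W(45,437),'w',-1,-1),(Pw,W(640,512),'w',1,-1),(Pw,W(690,118),'f',1,1),(Pw,W(638,468),'f',1,-1)]
t=[(Pt,T(95,60),'w',1,1),(Pt,T(347,82),'w',1,-1),(Pt,T(53,405),'w',-1,1),(Pt,T(290,437),'w',-1,-1)]
for o in(w,t,w+t):
    x,r=fit(o,.09,(.4,.32));print(x,'yaw deg',np.degrees(x[2]));print(r.round(1))
Tg=lambda u,v:np.array((340+(u+.5)/4-.5,150+(v+.5)/4-.5))
g=[(Pt,Tg(65,40),'w',1,1),(Pt,Tg(184,47),'w',1,-1),(Pt,Tg(47,270),'w',-1,1),(Pt,Tg(164,277),'w',-1,-1)]
x,r=fit(g,.065,(.6,-.23));print('green',x,np.degrees(x[2]));print(r.round(1))
E
```

```text
[ 0.411   0.3417 -0.0402  0.0475 -0.008   0.0271] yaw deg -2.303504386853861
[ 0.9 -0.2 -0.4  1.4  0.9  0.5 -1.1  0.5  0.1 -4.9 -0.3 -1.  -0.2 -1.3
  0. ]
[ 0.4075  0.3391 -0.0321  0.0494 -0.003   0.0273] yaw deg -1.8399966561362642
[ 0.2 -0.3 -1.5  1.6  0.  -0.5  0.7 -0.2  0.5 -0.   0.1]
[ 0.411   0.3409 -0.0361  0.0483 -0.0072  0.0249] yaw deg -2.068794174055595
[ 1.6 -0.1 -0.4  1.   1.9  1.2 -0.8  0.7 -0.  -4.5 -0.1 -0.6  0.3  0.1
 -2.5  2.  -0.1 -0.2 -0.5  0.1  0.1 -1.1 -0.7]
green [ 0.6212 -0.2178  0.0297  0.0364 -0.003   0.0274] 1.7015582593662424
[ 0.1  0.3 -0.3  0.8  0.1 -0.8  0.1 -0.3  0.3  0.   0.1]
```

Wide chute ≈ (0.411, 0.341), yaw −2.1°; narrow ≈ (0.621, −0.218), yaw +1.7°. I dropped the hidden +y floor corner. Now to pick the long brass pin.

```bash
python3 -m crank '{"travel":[[0.9,-3.8,0],[1.8,-7.5,0],[2.6,-11.3,0],[3.5,-15.1,0],[4.3,-18.8,0]],"turn":[[0,0,-5.8],[0,0,-11.6],[0,0,-17.4],[0,0,-23.2],[0,0,-29]],"gripper":[0.4,0.4,0.4,0.4,0.4]}' 60
python3 -m crank '{"travel":[[0.9,-3.8,0],[1.8,-7.5,0],[2.6,-11.3,0],[3.5,-15.1,0],[4.3,-18.8,0]],"turn":[[0,0,-5.8],[0,0,-11.6],[0,0,-17.4],[0,0,-23.2],[0,0,-29]],"gripper":[0.4,0.4,0.4,0.4,0.4]}'
python3 -m crank '{"travel":[[0.9,-3.8,0],[1.8,-7.5,-2],[2.6,-11.3,-5],[3.5,-15.1,-9],[4.3,-18.9,-13]],"turn":[[0,0,-5.8],[0,0,-11.6],[0,0,-17.4],[0,0,-23.2],[0,0,-28.7]],"gripper":[0.4,0.4,0.4,0.4,0.4]}'
python3 - <<'E'
from h import *; from workcell import bot
f=bot.grab_frame('wrist');cv2.imwrite('pics/w2.png',f['pixels'][:,:,::-1]);np.save('w2.npy',P(f));print(bot.observe()['position'],bot.observe()['qpos'])
E
```

```text
clock: 1.75
position: [0.3997, 0.1681, 0.2814]
tool_rot: [-3.142, -0.0, 1.069]
force: [0.5, 0.3, -0.5]
grip_width: 0.0516
finger_force: 0.0
clock: 2.25
position: [0.4428, -0.0199, 0.2815]
tool_rot: [-3.142, -0.001, 0.563]
force: [0.1, 1.0, 0.3]
grip_width: 0.0517
finger_force: 0.0
clock: 2.75
position: [0.4843, -0.2008, 0.1581]
tool_rot: [3.142, -0.0, 0.062]
force: [2.2, 1.9, 1.3]
grip_width: 0.0512
finger_force: 0.0
[ 0.48210687 -0.20566338  0.15309124] [-0.22547604  0.58659845  0.7261727   1.96095159 -0.53215213  0.79823195
 -0.71689337]
```

View pics/w2.png

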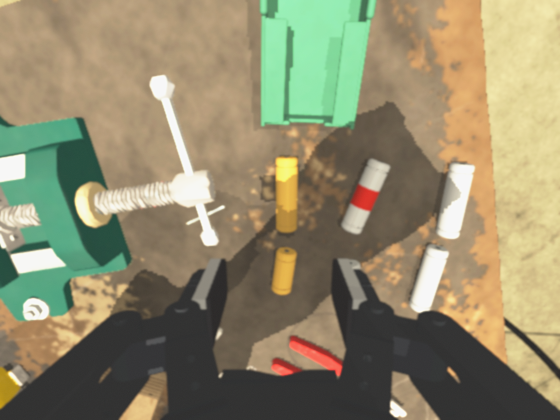

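The wrist view shows brass_long at (287,158)–(287,232), reject at (363,197), and the green chute's lower end at (310,125). I'll check the positions from this picture.

Run:
```python
from h import *; from workcell import bot
np.set_printoptions(precision=4,suppress=True)
Pw=np.load('w2.npy')
for n,a,b in(('bl',(287,160),(287,231)),('bs',(286,250),(282,292)),('rj',(377,163),(352,231)),('sA',(462,167),(448,235)),('sB',(437,248),(422,307))):
    x,y=onz(Pw,a,.01),onz(Pw,b,.01);g=x-y;print(n,(x+y)/2,np.degrees(np.arctan2(g[1],g[0])),np.linalg.norm(g))
print([onz(Pw,q,.024) for q in((268,124),(352,124))])
s=bot.observe();print(s['position'],s['tool_rot'])
```

```text
bl [ 0.4822 -0.2097] 4.031729986656133 0.06933454451701014
bs [ 0.4033 -0.2122] -0.9973791952619654 0.048039005886663724
rj [ 0.4854 -0.2825] -11.654733759318953 0.06901874959719703
sA [ 0.4869 -0.3688] 1.9204420985312203 0.06714668186623765
sB [ 0.4046 -0.3615] -1.06187252748797 0.06846602395334608
[array([ 0.548 , -0.1888]), array([ 0.5524, -0.259 ])]
[ 0.4821 -0.2057  0.1531] [3.1394 0.0058 0.051 ]
```

```bash
python3 -m crank '{"travel":[[0,0,-4],[0,0,-8],[0,0,-11.5],[0,0,-13.5],[0,0,-14.8]],"turn":[[0,0,0],[0,0,0],[0,0,0],[0,0,0],[0,0,0]],"gripper":[0.4,0.4,0.4,0.4,0.4]}' 60
python3 -m crank '{"travel":[[0,0,0],[0,0,-0.1],[0,0,-0.1],[0,0,-0.1],[0,0,-0.1]],"turn":[[0,0,0],[0,0,0],[0,0,0],[0,0,0],[0,0,0]],"gripper":[0.4,0.4,0.5,0.9,0.9]}'
python3 -m crank '{"travel":[[0,0,0],[0,0,0],[0,0,0],[0,0,1],[0,0,2]],"turn":[[0,0,0],[0,0,0],[0,0,0],[0,0,0],[0,0,0]],"gripper":[0.9,0.9,0.9,0.9,0.9]}'
```

```text
clock: 3.3
position: [0.4834, -0.1992, 0.0101]
tool_rot: [-3.141, 0.002, 0.066]
force: [-0.0, -0.9, 0.8]
grip_width: 0.0511
finger_force: 0.0
clock: 3.8
position: [0.4847, -0.2001, 0.0117]
tool_rot: [3.14, -0.002, 0.065]
force: [-2.4, -1.7, 23.2]
grip_width: 0.016
finger_force: 59.0
clock: 4.3
position: [0.4838, -0.1993, 0.0314]
tool_rot: [-3.141, 0.0, 0.065]
force: [0.5, -0.1, -2.4]
grip_width: 0.0158
finger_force: 57.7
```

The pose was not fully reached (rows are speed-limited) and the grip is only on the top chord (16 mm). Set it down and regrasp deeper.

```bash
python3 -m crank '{"travel":[[0,0,-1],[0,0,-2],[0,0,-2],[0,0,-2],[0,0,-2]],"turn":[[0,0,0],[0,0,0],[0,0,0],[0,0,0],[0,0,0]],"gripper":[0.9,0.9,0.9,0.9,0.55]}' 60
python3 -m crank '{"travel":[[0,0,0],[0,0,0],[0,0,-0.5],[0,0,-1.2],[0,0,-1.2]],"turn":[[0,0,0],[0,0,0],[0,0,0],[0,0,0],[0,0,0]],"gripper":[0.5,0.5,0.5,0.5,0.5]}'
python3 - <<'E'
from workcell import bot
import cv2
f=bot.grab_frame('top');cv2.imwrite('pics/t2.png',cv2.resize(f['pixels'][150:300,300:440,::-1],None,fx=4,fy=4))
E
```

```text
clock: 4.8
position: [0.4836, -0.1994, 0.0102]
tool_rot: [-3.141, 0.001, 0.065]
force: [0.6, -0.5, 0.0]
grip_width: 0.0291
finger_force: 0.0
clock: 5.3
position: [0.484, -0.1995, -0.0017]
tool_rot: [-3.141, -0.0, 0.065]
force: [-0.1, 0.0, -0.7]
grip_width: 0.0426
finger_force: 0.0
```

View pics/t2.png

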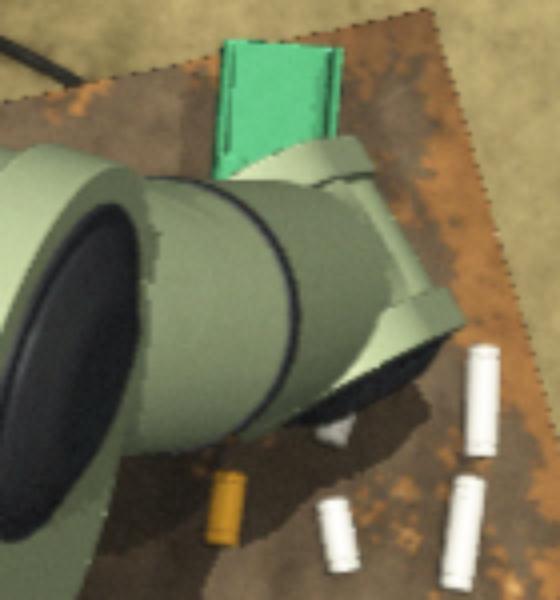

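The arm hides brass_long; brass_short, the steel pins and the reject's end look unmoved. Now closing.

```bash
python3 -m crank '{"travel":[[0,0,0],[0,0,0],[0,0,0],[0,0,0],[0,0,0]],"turn":[[0,0,0],[0,0,0],[0,0,0],[0,0,0],[0,0,0]],"gripper":[0.9,0.9,0.9,0.9,0.9]}' 60
python3 -m crank '{"travel":[[0,0,1],[0,0,3],[0,0,7],[0,0,11],[0,0,11]],"turn":[[0,0,0],[0,0,0],[0,0,0],[0,0,0],[0,0,0]],"gripper":[0.9,0.9,0.9,0.9,0.9]}'
```

```text
clock: 5.85
position: [0.4855, -0.2009, 0.0002]
tool_rot: [3.14, -0.004, 0.064]
force: [-2.5, -0.7, 45.0]
grip_width: 0.0178
finger_force: 81.0
clock: 6.35
position: [0.4855, -0.2002, 0.1121]
tool_rot: [3.14, -0.005, 0.065]
force: [0.4, -1.4, -3.0]
grip_width: 0.0175
finger_force: 60.7
```

Held (tips lightly met the bench; I'll grasp at z≈3 mm next). Carry over to the wide chute.

```bash
python3 -m crank '{"travel":[[0,2,4],[-0.5,5,7],[-1,9,9],[-1.5,13,10],[-1.5,17,10]],"turn":[[0,0,5],[0,0,11],[0,0,18],[0,0,24],[0,0,30]],"gripper":[0.9,0.9,0.9,0.9,0.9]}' 60
python3 -m crank '{"travel":[[0,4,0],[-0.5,8,0],[-1,12,0],[-1.5,16,0],[-1.5,20,0]],"turn":[[0,0,6],[0,0,12],[0,0,18],[0,0,24],[0,0,30]],"gripper":[0.9,0.9,0.9,0.9,0.9]}'
python3 -m crank '{"travel":[[0,4,0],[-0.5,8,-1],[-1,12,-2],[-1.5,16,-3],[-1.5,17,-4]],"turn":[[0,0,6],[0,0,12],[0,0,18],[0,0,24],[0,0,24.2]],"gripper":[0.9,0.9,0.9,0.9,0.9]}'
python3 -m crank '{"travel":[[0,0,0],[0,0,0],[0,0,0],[0,0,0],[0,0,0]],"turn":[[-0.2,-5,0],[-0.4,-10,0],[-0.5,-14,0],[-0.5,-14,0],[-0.5,-14,0]],"gripper":[0.9,0.9,0.9,0.9,0.9]}'
python3 - <<'E'
from workcell import bot
from h import *
from scipy.spatial.transform import Rotation as R
np.set_printoptions(precision=4,suppress=True)
s=bot.observe();M=R.from_euler('xyz',s['tool_rot']).as_matrix();print(s['position'],s['qpos'],'\n',M)
f=bot.grab_frame('wrist');cv2.imwrite('pics/w3.png',f['pixels'][:,:,::-1]);np.save('w3.npy',P(f))
E
```

```text
clock: 6.85
position: [0.4686, -0.0278, 0.2092]
tool_rot: [-3.142, -0.001, 0.593]
force: [1.1, 0.2, -1.6]
grip_width: 0.0176
finger_force: 60.4
clock: 7.35
position: [0.4528, 0.1723, 0.2079]
tool_rot: [-3.141, 0.001, 1.117]
force: [0.9, -0.3, -2.1]
grip_width: 0.0175
finger_force: 60.5
clock: 7.85
position: [0.437, 0.3449, 0.1669]
tool_rot: [-3.14, -0.001, 1.543]
force: [-0.4, -0.7, -2.7]
grip_width: 0.0177
finger_force: 60.5
clock: 8.35
position: [0.4385, 0.3406, 0.1682]
tool_rot: [2.899, 0.001, 1.535]
force: [0.9, 0.2, -1.7]
grip_width: 0.0175
finger_force: 60.5
[0.4385 0.3406 0.1682] [-1.2582  0.4723  0.5018  2.0199 -0.0731  0.5411 -0.7974] 
 [[ 0.0356  0.9701  0.24  ]
 [ 0.9994 -0.0344 -0.0091]
 [-0.0006  0.2401 -0.9707]]
```

View pics/w3.png

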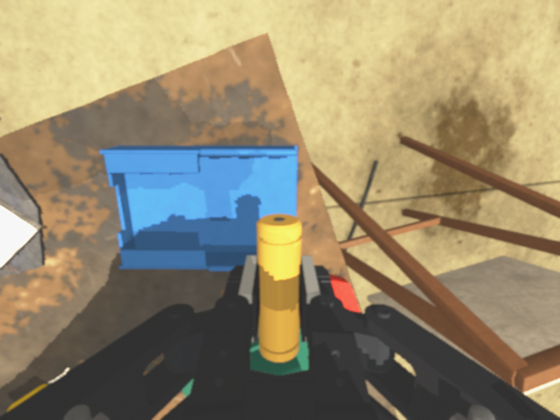

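The wrist view shows the pin held square and centred. Chute outer corners are at (298,149), (102,150), (120,269), parallel to the tool. Quick refit as a check.

Run:
```python
from h import *
np.set_printoptions(precision=4,suppress=True)
c=np.load('cams.npz');Pt=c['t'];Pw=np.load('w1.npy');P3=np.load('w3.npy')
W=lambda u,v:np.array((250+(u+.5)/5-.5,135+(v+.5)/5-.5))
T=lambda u,v:np.array((100+(u+.5)/6-.5,210+(v+.5)/6-.5))
w=[(Pw,W(55,52),'w',-1,1),(Pw,W(698,90),'w',1,1),(Pw,W(45,437),'w',-1,-1),(Pw,W(640,512),'w',1,-1),(Pw,W(638,468),'f',1,-1)]
t=[(Pt,T(95,60),'w',1,1),(Pt,T(347,82),'w',1,-1),(Pt,T(53,405),'w',-1,1),(Pt,T(290,437),'w',-1,-1)]
a=np.array
v=[(P3,a((298,149.)),'w',1,1),(P3,a((102,150.)),'w',-1,1),(P3,a((120,269.)),'w',-1,-1)]
for o in(w,v,w+v,w+t+v):
    x,r=fit(o,.09,(.4,.32));print(x,'yaw deg',np.degrees(x[2]));print(r.round(1))
```

```text
[ 0.4107  0.3424 -0.0353  0.0475 -0.0079  0.0282] yaw deg -2.02006647496034
[ 0.5 -0.3 -0.3  0.7  0.9  0.5 -0.6 -0.  -0.2 -1.8 -0.2 -1.2  0.4]
[ 0.4074  0.3423 -0.0354  0.0476 -0.003   0.0285] yaw deg -2.03090800505961
[-0.2  0.6 -0.6 -0.5  1.4 -0.1 -0.1 -0.   0.5]
[ 0.4108  0.3421 -0.0358  0.0476 -0.0071  0.0276] yaw deg -2.050687885209944
[ 1.3 -0.2  0.3  0.8  1.6  0.7 -0.1  0.2 -0.2 -1.5 -1.5  0.7 -1.3 -0.6
  0.7 -0.4 -0.1 -1.   0.2]
[ 0.4108  0.3416 -0.0349  0.048  -0.007   0.0265] yaw deg -2.002141143397804
[ 1.5 -0.2  0.1  0.8  1.8  1.  -0.2  0.4 -0.2 -1.2 -0.1 -0.  -3.   1.8
 -0.4 -0.3 -1.  -0.  -1.7  0.6 -0.6 -0.4  1.5 -0.1 -0.  -1.  -0.2]
```

```bash
python3 -m crank '{"travel":[[0.3,0,-4],[0.3,0,-8],[0.3,0,-10.5],[0.3,0,-11.5],[0.3,0,-11.5]],"turn":[[0,0,0],[0,0,0],[0,0,0],[0,0,0],[0,0,0]],"gripper":[0.9,0.9,0.9,0.9,0.9]}' 60
python3 -m crank '{"travel":[[0,0,0],[0,0,-0.2],[0,0,-0.2],[0,0,-0.2],[0,0,-0.2]],"turn":[[0,0,0],[0,0,0],[0,0,0],[0,0,0],[0,0,0]],"gripper":[0.9,0.9,0.7,0.6,0.6]}'
```

```text
clock: 8.9
position: [0.4424, 0.3396, 0.0528]
tool_rot: [2.899, 0.001, 1.533]
force: [0.3, 1.0, -1.0]
grip_width: 0.0177
finger_force: 60.6
clock: 9.4
position: [0.442, 0.3408, 0.0521]
tool_rot: [2.897, -0.001, 1.535]
force: [-1.5, 1.4, -0.3]
grip_width: 0.0341
finger_force: 0.3
```

```bash
python3 -m crank '{"travel":[[-0.1,0,0.5],[-0.2,0,1],[-0.5,0,2],[-0.7,0,3],[-1,0,4.5]],"turn":[[0,0,0],[0,0,0],[0,0,0],[0,0,0],[0,0,0]],"gripper":[0.5,0.5,0.5,0.5,0.5]}'
python3 -m crank '{"travel":[[0,0,4],[0,0,8],[0,-4,11],[0,-8,11],[0,-12,11]],"turn":[[0,5,0],[0,10,0],[0.5,14,0],[0.5,14,0],[0.5,14,0]],"gripper":[0.5,0.5,0.5,0.5,0.5]}'
python3 - <<'E'
from workcell import bot
import cv2
a=bot.grab_frame('top')['pixels'][205:295,95:175,::-1];b=bot.grab_frame('side')['pixels'][125:175,185:250,::-1]
a=cv2.resize(a,None,fx=5,fy=5);b=cv2.resize(b,None,fx=6,fy=6)
b=cv2.copyMakeBorder(b,0,450-b.shape[0],0,0,cv2.BORDER_CONSTANT);cv2.imwrite('pics/c1.png',cv2.hconcat([a,b]))
E
```

```text
clock: 9.9
position: [0.4317, 0.3404, 0.0975]
tool_rot: [2.897, -0.0, 1.535]
force: [-0.4, -0.4, -0.0]
grip_width: 0.0426
finger_force: 0.0
clock: 10.4
position: [0.4323, 0.2189, 0.2082]
tool_rot: [3.14, -0.002, 1.534]
force: [1.8, -0.1, -0.0]
grip_width: 0.0429
finger_force: 0.0
```

View pics/c1.png

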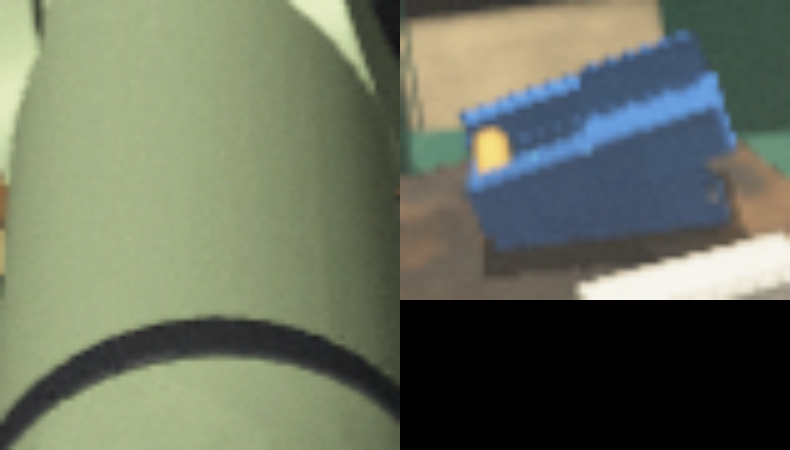

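The side view shows the brass pin at the stop in the wide chute (crop (490,150)). Now the first long steel pin.

```bash
python3 -m crank '{"travel":[[0.4,-4,0],[0.8,-8,0],[1.2,-12,0],[1.6,-16,0],[2,-20,0]],"turn":[[0,0,-6],[0,0,-12],[0,0,-18],[0,0,-24],[0,0,-30]],"gripper":[0.5,0.5,0.5,0.5,0.5]}'
python3 -m crank '{"travel":[[0.4,-4,0],[0.8,-8,0],[1.2,-12,0],[1.6,-16,0],[2,-20,0]],"turn":[[0,0,-6],[0,0,-12],[0,0,-18],[0,0,-24],[0,0,-30]],"gripper":[0.5,0.5,0.5,0.5,0.5]}'
python3 -m crank '{"travel":[[0.4,-4,0],[0.8,-8,0],[1.2,-12,-2],[1.6,-16,-4],[1.7,-18.7,-8]],"turn":[[0,0,-6],[0,0,-12],[0,0,-18],[0,0,-24],[0,0,-26.6]],"gripper":[0.5,0.5,0.5,0.5,0.5]}'
python3 -m crank '{"travel":[[0,0,0],[0,0,0],[0,0,0],[0,0,0],[0,0,0]],"turn":[[0,0,0],[0,0,0],[0,0,0],[0,0,0],[0,0,0]],"gripper":[0.5,0.5,0.5,0.5,0.5]}'
```

```text
clock: 11.0
position: [0.4518, 0.0193, 0.2074]
tool_rot: [3.141, -0.001, 1.007]
force: [0.6, -0.7, -0.8]
grip_width: 0.0423
finger_force: 0.0
clock: 11.5
position: [0.472, -0.1807, 0.2075]
tool_rot: [-3.142, -0.001, 0.484]
force: [0.8, 0.6, 0.4]
grip_width: 0.0427
finger_force: 0.0
clock: 12.0
position: [0.4901, -0.3695, 0.1281]
tool_rot: [3.139, -0.004, 0.019]
force: [1.5, -0.1, 0.1]
grip_width: 0.0426
finger_force: 0.0
clock: 12.5
position: [0.4898, -0.3658, 0.1278]
tool_rot: [3.141, -0.002, 0.025]
force: [0.2, 0.8, -0.4]
grip_width: 0.0425
finger_force: 0.0
```

```bash
python3 -m crank '{"travel":[[0,-0.2,-4],[0,-0.2,-8],[0,-0.2,-11],[0,-0.2,-12.5],[0,-0.2,-12.5]],"turn":[[0,0,0],[0,0,0],[0,0,0],[0,0,0],[0,0,0]],"gripper":[0.5,0.5,0.5,0.5,0.5]}'
python3 -m crank '{"travel":[[0,0,0],[0,0,0],[0,0,0],[0,0,0],[0,0,0]],"turn":[[0,0,0],[0,0,0],[0,0,0],[0,0,0],[0,0,0]],"gripper":[0.5,0.9,0.9,0.9,0.9]}'
```

```text
clock: 13.0
position: [0.4885, -0.368, 0.0007]
tool_rot: [-3.141, 0.001, 0.024]
force: [-0.1, -1.4, 0.5]
grip_width: 0.0428
finger_force: 0.0
clock: 13.5
position: [0.4897, -0.3689, 0.0032]
tool_rot: [3.141, -0.002, 0.023]
force: [-1.2, 1.8, 11.4]
grip_width: 0.018
finger_force: 58.3
```

```bash
python3 -m crank '{"travel":[[0,0,3],[0,0,7],[0,0,12],[0,3,16],[0,7,20]],"turn":[[0,0,0],[0,0,0],[0,0,5],[0,0,11],[0,0,16]],"gripper":[0.9,0.9,0.9,0.9,0.9]}' 60
python3 -m crank '{"travel":[[-0.4,4,0],[-0.8,8,0],[-1.2,12,0],[-1.6,16,0],[-2,20,0]],"turn":[[0,0,5],[0,0,10],[0,0,15],[0,0,20],[0,0,25]],"gripper":[0.9,0.9,0.9,0.9,0.9]}'
python3 -m crank '{"travel":[[-0.4,4,0],[-0.8,8,0],[-1.2,12,0],[-1.6,16,0],[-2,20,0]],"turn":[[0,0,5],[0,0,10],[0,0,15],[0,0,20],[0,0,25]],"gripper":[0.9,0.9,0.9,0.9,0.9]}'
python3 -m crank '{"travel":[[-0.3,4,0],[-0.6,8,0],[-0.8,12,0],[-1.1,16,0],[-1.1,20,0]],"turn":[[0,0,5],[0,0,10],[0,0,15],[0,0,20],[0,0,20.6]],"gripper":[0.9,0.9,0.9,0.9,0.9]}'
python3 -m crank '{"travel":[[0,2,0],[0,4,-1],[0,4,-2],[0,4,-3],[0,4,-3.5]],"turn":[[-0.2,-5,0],[-0.4,-10,0],[-0.5,-14,0],[-0.5,-14,0],[-0.5,-14,0]],"gripper":[0.9,0.9,0.9,0.9,0.9]}'
```

```text
clock: 14.0
position: [0.4885, -0.3036, 0.1997]
tool_rot: [3.14, -0.001, 0.304]
force: [0.5, 1.5, -0.4]
grip_width: 0.0173
finger_force: 59.5
clock: 14.5
position: [0.4686, -0.1016, 0.1977]
tool_rot: [3.141, -0.001, 0.742]
force: [1.6, -0.2, -2.2]
grip_width: 0.0174
finger_force: 59.6
clock: 15.0
position: [0.4486, 0.0984, 0.1978]
tool_rot: [3.141, -0.001, 1.179]
force: [0.9, 0.1, -1.1]
grip_width: 0.0174
finger_force: 59.6
clock: 15.5
position: [0.4375, 0.2984, 0.1979]
tool_rot: [3.141, -0.001, 1.538]
force: [1.4, -0.4, -0.1]
grip_width: 0.0177
finger_force: 59.6
clock: 16.0
position: [0.4376, 0.3368, 0.1617]
tool_rot: [2.899, 0.0, 1.535]
force: [1.3, 0.3, -1.4]
grip_width: 0.0175
finger_force: 59.6
```

```bash
python3 -m crank '{"travel":[[0.3,0.4,-4],[0.3,0.4,-8],[0.3,0.4,-10],[0.3,0.4,-10.9],[0.3,0.4,-10.9]],"turn":[[0,0,0],[0,0,0],[0,0,0],[0,0,0],[0,0,0]],"gripper":[0.9,0.9,0.9,0.9,0.9]}' 60
python3 -m crank '{"travel":[[0,0,0],[0,0,0],[0,0,0],[0,0,0],[0,0,0]],"turn":[[0,0,0],[0,0,0],[0,0,0],[0,0,0],[0,0,0]],"gripper":[0.9,0.7,0.6,0.6,0.6]}'
python3 -m crank '{"travel":[[-0.1,0,0.5],[-0.2,0,1],[-0.5,0,2],[-0.7,0,3],[-1,0,4.5]],"turn":[[0,0,0],[0,0,0],[0,0,0],[0,0,0],[0,0,0]],"gripper":[0.5,0.5,0.5,0.5,0.5]}'
python3 -m crank '{"travel":[[0,0,4],[0,0,8],[0,-4,11],[0,-8,11],[0,-12,11]],"turn":[[0,5,0],[0,10,0],[0.5,14,0],[0.5,14,0],[0.5,14,0]],"gripper":[0.5,0.5,0.5,0.5,0.5]}'
python3 - <<'E'
from workcell import bot
import cv2
b=bot.grab_frame('side')['pixels'][125:175,185:250,::-1]
cv2.imwrite('pics/c2.png',cv2.resize(b,None,fx=6,fy=6))
E
```

```text
clock: 16.5
position: [0.442, 0.3401, 0.0528]
tool_rot: [2.898, 0.0, 1.532]
force: [0.3, 0.1, -1.6]
grip_width: 0.0177
finger_force: 60.7
clock: 17.0
position: [0.441, 0.341, 0.0532]
tool_rot: [2.897, -0.0, 1.535]
force: [-0.8, -0.6, 0.2]
grip_width: 0.0341
finger_force: 0.2
clock: 17.5
position: [0.4307, 0.3408, 0.0988]
tool_rot: [2.897, 0.0, 1.535]
force: [-1.0, 0.2, -0.4]
grip_width: 0.0425
finger_force: 0.0
clock: 18.0
position: [0.4313, 0.2192, 0.2096]
tool_rot: [3.14, -0.002, 1.534]
force: [0.2, -0.3, 0.0]
grip_width: 0.0427
finger_force: 0.0
```

View pics/c2.png

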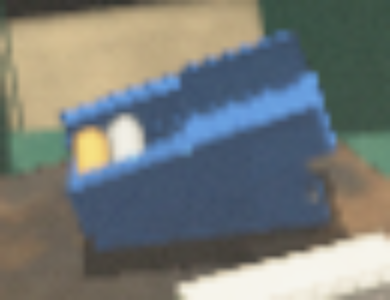

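The steel pin lies behind the brass pin (crop (125,140)). Now the second long steel pin.

```bash
python3 -m crank '{"travel":[[-0.2,-4,0],[-0.4,-8,0],[-0.6,-12,0],[-0.8,-16,0],[-1,-20,0]],"turn":[[0,0,-6],[0,0,-12],[0,0,-18],[0,0,-24],[0,0,-31]],"gripper":[0.5,0.5,0.5,0.5,0.5]}'
python3 -m crank '{"travel":[[-0.2,-4,0],[-0.4,-8,0],[-0.6,-12,0],[-0.8,-16,0],[-1,-20,0]],"turn":[[0,0,-6],[0,0,-12],[0,0,-18],[0,0,-24],[0,0,-31]],"gripper":[0.5,0.5,0.5,0.5,0.5]}'
python3 -m crank '{"travel":[[-0.2,-4,0],[-0.4,-8,0],[-0.6,-12,-2],[-0.6,-16,-4],[-0.6,-18.1,-8]],"turn":[[0,0,-6],[0,0,-12],[0,0,-18],[0,0,-24],[0,0,-30]],"gripper":[0.5,0.5,0.5,0.5,0.5]}'
python3 -m crank '{"travel":[[0,0,0],[0,0,0],[0,0,0],[0,0,0],[0,0,0]],"turn":[[0,0,0],[0,0,0],[0,0,0],[0,0,0],[0,0,0]],"gripper":[0.5,0.5,0.5,0.5,0.5]}'
```

```text
clock: 18.55
position: [0.4205, 0.0195, 0.2088]
tool_rot: [3.141, -0.001, 0.99]
force: [1.2, -0.6, -0.1]
grip_width: 0.0429
finger_force: 0.0
clock: 19.05
position: [0.4106, -0.1804, 0.2088]
tool_rot: [-3.141, -0.001, 0.449]
force: [1.2, 0.9, 0.5]
grip_width: 0.0428
finger_force: 0.0
clock: 19.55
position: [0.4055, -0.3638, 0.1294]
tool_rot: [3.139, -0.004, -0.077]
force: [1.0, 1.0, -0.3]
grip_width: 0.043
finger_force: 0.0
clock: 20.05
position: [0.4057, -0.3597, 0.1291]
tool_rot: [3.141, -0.002, -0.069]
force: [0.6, -0.5, -0.2]
grip_width: 0.0427
finger_force: 0.0
```

```bash
python3 -m crank '{"travel":[[0,-0.1,-4],[0,-0.1,-8],[0,-0.1,-11],[0,-0.1,-12.6],[0,-0.1,-12.6]],"turn":[[0,0,0],[0,0,0],[0,0,0],[0,0,0],[0,0,0]],"gripper":[0.5,0.5,0.5,0.5,0.5]}'
python3 -m crank '{"travel":[[0,0,0],[0,0,0],[0,0,0],[0,0,0],[0,0,0]],"turn":[[0,0,0],[0,0,0],[0,0,0],[0,0,0],[0,0,0]],"gripper":[0.5,0.9,0.9,0.9,0.9]}'
python3 -m crank '{"travel":[[0,0,3],[0,0,7],[0,0,12],[0,3,16],[0,7,20]],"turn":[[0,0,0],[0,0,0],[0,0,5],[0,0,11],[0,0,17]],"gripper":[0.9,0.9,0.9,0.9,0.9]}' 60
python3 -m crank '{"travel":[[0.3,4,0],[0.6,8,0],[0.9,12,0],[1,16,0],[1.2,20,0]],"turn":[[0,0,5],[0,0,10],[0,0,15],[0,0,20],[0,0,26]],"gripper":[0.9,0.9,0.9,0.9,0.9]}'
python3 -m crank '{"travel":[[0.3,4,0],[0.6,8,0],[0.9,12,0],[1,16,0],[1.2,20,0]],"turn":[[0,0,5],[0,0,10],[0,0,15],[0,0,20],[0,0,26]],"gripper":[0.9,0.9,0.9,0.9,0.9]}'
python3 -m crank '{"travel":[[0.3,4,0],[0.6,8,0],[0.8,12,0],[0.8,16,0],[0.8,20,0]],"turn":[[0,0,5],[0,0,10],[0,0,15],[0,0,20],[0,0,22.8]],"gripper":[0.9,0.9,0.9,0.9,0.9]}'
python3 -m crank '{"travel":[[0,2,0],[0,3,-1],[0,3,-2],[0,3,-3],[0,3,-3.5]],"turn":[[-0.2,-5,0],[-0.4,-10,0],[-0.5,-14,0],[-0.5,-14,0],[-0.5,-14,0]],"gripper":[0.9,0.9,0.9,0.9,0.9]}'
```

```text
clock: 20.55
position: [0.4045, -0.3607, 0.0011]
tool_rot: [-3.141, 0.001, -0.071]
force: [-0.1, -0.2, 1.6]
grip_width: 0.0426
finger_force: 0.0
clock: 21.05
position: [0.4057, -0.3615, 0.0034]
tool_rot: [3.141, -0.002, -0.071]
force: [-0.8, 1.8, 12.7]
grip_width: 0.0175
finger_force: 58.3
clock: 21.55
position: [0.4045, -0.296, 0.1997]
tool_rot: [3.14, -0.001, 0.228]
force: [1.4, 1.0, -1.1]
grip_width: 0.0174
finger_force: 59.9
clock: 22.05
position: [0.4167, -0.0942, 0.198]
tool_rot: [3.141, -0.001, 0.683]
force: [0.4, 0.5, -2.1]
grip_width: 0.0177
finger_force: 60.0
clock: 22.55
position: [0.4287, 0.1059, 0.1981]
tool_rot: [3.141, -0.001, 1.137]
force: [0.3, -0.5, -2.1]
grip_width: 0.018
finger_force: 59.9
clock: 23.05
position: [0.4367, 0.3057, 0.1981]
tool_rot: [3.141, -0.001, 1.535]
force: [0.9, -0.0, -1.6]
grip_width: 0.0178
finger_force: 59.9
clock: 23.55
position: [0.4365, 0.3342, 0.162]
tool_rot: [2.899, -0.0, 1.532]
force: [-0.1, 0.5, -1.8]
grip_width: 0.0178
finger_force: 59.9
```

```bash
python3 -m crank '{"travel":[[0.5,0.6,-4],[0.5,0.6,-8],[0.5,0.6,-10],[0.5,0.6,-10.9],[0.5,0.6,-10.9]],"turn":[[0,0,0],[0,0,0],[0,0,0],[0,0,0],[0,0,0]],"gripper":[0.9,0.9,0.9,0.9,0.9]}' 60
python3 -m crank '{"travel":[[0,0,0],[0,0,0],[0,0,0],[0,0,0],[0,0,0]],"turn":[[0,0,0],[0,0,0],[0,0,0],[0,0,0],[0,0,0]],"gripper":[0.9,0.7,0.6,0.6,0.6]}'
python3 -m crank '{"travel":[[-0.1,0,0.5],[-0.2,0,1],[-0.5,0,2],[-0.7,0,3],[-1,0,4.5]],"turn":[[0,0,0],[0,0,0],[0,0,0],[0,0,0],[0,0,0]],"gripper":[0.5,0.5,0.5,0.5,0.5]}'
python3 -m crank '{"travel":[[0,0,4],[0,0,8],[0,-4,11],[0,-8,11],[0,-12,11]],"turn":[[0,5,0],[0,10,0],[0.5,14,0],[0.5,14,0],[0.5,14,0]],"gripper":[0.5,0.5,0.5,0.5,0.5]}'
python3 - <<'E'
from workcell import bot
import cv2
b=bot.grab_frame('side')['pixels'][...,::-1];cv2.imwrite('pics/s3.png',b)
E
```

```text
clock: 24.05
position: [0.4431, 0.3396, 0.0532]
tool_rot: [2.898, -0.001, 1.529]
force: [-1.1, 0.6, -1.1]
grip_width: 0.0176
finger_force: 61.1
clock: 24.55
position: [0.442, 0.3404, 0.0536]
tool_rot: [2.897, -0.001, 1.531]
force: [-0.7, 0.4, -0.4]
grip_width: 0.0343
finger_force: 0.2
clock: 25.05
position: [0.4316, 0.3401, 0.0992]
tool_rot: [2.897, -0.001, 1.531]
force: [-0.9, 0.0, 0.6]
grip_width: 0.043
finger_force: 0.0
clock: 25.55
position: [0.4323, 0.2186, 0.21]
tool_rot: [3.14, -0.002, 1.531]
force: [0.9, -1.2, 0.1]
grip_width: 0.0425
finger_force: 0.0
```

Next, brass_short.

```bash
python3 -m crank '{"travel":[[-0.2,-3,0],[-0.4,-6,0],[-0.6,-9,0],[-0.8,-12,0],[-0.9,-15,0]],"turn":[[0,0,-6],[0,0,-12],[0,0,-18],[0,0,-24],[0,0,-30]],"gripper":[0.5,0.5,0.5,0.5,0.5]}'
python3 -m crank '{"travel":[[-0.2,-3,0],[-0.4,-6,0],[-0.6,-9,0],[-0.8,-12,0],[-0.9,-15,0]],"turn":[[0,0,-6],[0,0,-12],[0,0,-18],[0,0,-24],[0,0,-30]],"gripper":[0.5,0.5,0.5,0.5,0.5]}'
python3 -m crank '{"travel":[[-0.2,-3,0],[-0.4,-6,0],[-0.6,-9,-2],[-0.8,-12,-4],[-0.9,-13.1,-8]],"turn":[[0,0,-6],[0,0,-12],[0,0,-18],[0,0,-24],[0,0,-28.4]],"gripper":[0.5,0.5,0.5,0.5,0.5]}'
python3 -m crank '{"travel":[[0,0,0],[0,0,0],[0,0,0],[0,0,0],[0,0,0]],"turn":[[0,0,0],[0,0,0],[0,0,0],[0,0,0],[0,0,0]],"gripper":[0.5,0.5,0.5,0.5,0.5]}'
python3 - <<'E'
from workcell import bot
from h import *
f=bot.grab_frame('wrist');cv2.imwrite('pics/w4.png',f['pixels'][:,:,::-1]);np.save('w4.npy',P(f))
E
```

```text
clock: 26.1
position: [0.4225, 0.0692, 0.2091]
tool_rot: [-3.142, -0.001, 1.004]
force: [0.5, 0.0, 0.3]
grip_width: 0.0426
finger_force: 0.0
clock: 26.6
position: [0.4136, -0.0807, 0.2091]
tool_rot: [-3.141, -0.001, 0.48]
force: [0.1, -0.4, -0.2]
grip_width: 0.0425
finger_force: 0.0
clock: 27.1
position: [0.4059, -0.2135, 0.1295]
tool_rot: [3.14, -0.005, -0.018]
force: [2.7, 1.2, -0.4]
grip_width: 0.0426
finger_force: 0.0
clock: 27.6
position: [0.4057, -0.2102, 0.1294]
tool_rot: [-3.141, -0.002, -0.01]
force: [0.2, -0.7, 0.3]
grip_width: 0.043
finger_force: 0.0
```

View pics/w4.png

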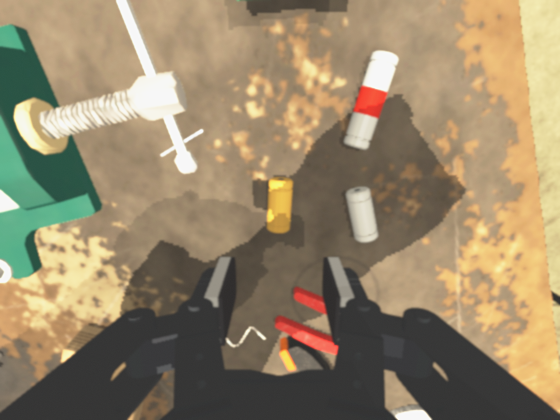

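The wrist view shows brass_short at (281,179)–(278,231) and steel_short at (357,189)–(367,240). The reject is untouched and the fingers' path down is clear.

```bash
python3 - <<'E'
from h import *
Pw=np.load('w4.npy')
for n,a,b in(('bs',(281,180),(278,230)),('ss',(357,190),(368,239)),('rj',(385,55),(357,143))):
    x,y=onz(Pw,a,.01),onz(Pw,b,.01);g=x-y;print(n,(x+y)/2,np.degrees(np.arctan2(g[1],g[0])),np.linalg.norm(g))
E
python3 -m crank '{"travel":[[0,-0.2,-4],[0,-0.2,-8],[0,-0.2,-11],[0,-0.2,-12.6],[0,-0.2,-12.6]],"turn":[[0,0,0],[0,0,0],[0,0,0],[0,0,0],[0,0,0]],"gripper":[0.5,0.5,0.5,0.5,0.5]}'
python3 -m crank '{"travel":[[0,0,0],[0,0,0],[0,0,0],[0,0,0],[0,0,0]],"turn":[[0,0,0],[0,0,0],[0,0,0],[0,0,0],[0,0,0]],"gripper":[0.5,0.9,0.9,0.9,0.9]}'
```

```text
bs [ 0.40338749 -0.21179545] -3.7760318792923893 0.0448687989623622
ss [ 0.39416032 -0.28369747] 15.776516523849782 0.04660757122435634
rj [ 0.48786563 -0.28314007] -14.496657150128359 0.06653069858321391
clock: 28.15
position: [0.4042, -0.2125, 0.0011]
tool_rot: [-3.14, 0.002, -0.012]
force: [0.1, 0.1, 0.4]
grip_width: 0.0429
finger_force: 0.0
clock: 28.65
position: [0.4057, -0.2128, 0.0035]
tool_rot: [3.141, -0.002, -0.011]
force: [-1.3, 1.6, 13.4]
grip_width: 0.0176
finger_force: 58.2
```

```bash
python3 -m crank '{"travel":[[0,0,3],[0,0,7],[0,0,12],[2,0,16],[4,0,17]],"turn":[[0,0,0],[0,0,4],[0,0,10],[0,0,17],[0,0,24]],"gripper":[0.9,0.9,0.9,0.9,0.9]}' 60
python3 -m crank '{"travel":[[3,0,0],[6,0,0],[9,0,0],[12,-0.3,0],[15,-0.5,0]],"turn":[[0,0,7],[0,0,14],[0,0,21],[0,0,28],[0,0,35]],"gripper":[0.9,0.9,0.9,0.9,0.9]}'
python3 -m crank '{"travel":[[2,0,0],[4,0,0],[4.9,0,0],[4.9,0,0],[4.9,0,0]],"turn":[[0,0,7],[0,0,14],[0,0,21],[0,0,28],[0,0,33.4]],"gripper":[0.9,0.9,0.9,0.9,0.9]}'
python3 -m crank '{"travel":[[0,0,0],[0,0,0],[0,0,0],[0,0,0],[0,0,0]],"turn":[[0.2,-5,0],[0.3,-10,0],[0.4,-14,0],[0.4,-14,0],[0.4,-14,0]],"gripper":[0.9,0.9,0.9,0.9,0.9]}'
python3 - <<'E'
from workcell import bot
from h import *
np.set_printoptions(precision=4,suppress=True)
s=bot.observe();print(s['position'],s['tool_rot'],s['qpos'])
f=bot.grab_frame('wrist');im=f['pixels'];cv2.imwrite('pics/w5.png',im[:,:,::-1]);Pw=P(f);np.save('w5.npy',Pw)
p=[.6205,-.219,.03,.0355,-.007,.0265]
c,sn=np.cos(p[2]),np.sin(p[2])
for sx in(1,-1):
  for sy in(1,-1):
    l=[sx*.068+p[4],sy*p[3],(.058 if sx>0 else .024)+p[5]];print(sx,sy,proj(Pw,np.array([p[0]+c*l[0]-sn*l[1],p[1]+sn*l[0]+c*l[1],l[2]])))
h=cv2.cvtColor(im,cv2.COLOR_RGB2HSV);m=cv2.inRange(h,(65,80,40),(88,255,255))
n,lab,st,ce=cv2.connectedComponentsWithStats(m);print(st[st[:,4]>400],)
for k in np.where(st[:,4]>1500)[0][1:]:
    ct=cv2.findContours((lab==k).astype(np.uint8),0,2)[0][0];print(k,cv2.approxPolyDP(cv2.convexHull(ct),4,True)[:,0].tolist())
E
```

```text
clock: 29.15
position: [0.4466, -0.2133, 0.177]
tool_rot: [3.138, -0.004, 0.412]
force: [0.3, 0.6, -2.7]
grip_width: 0.0178
finger_force: 59.8
clock: 29.65
position: [0.5961, -0.2176, 0.1732]
tool_rot: [3.141, 0.0, 1.023]
force: [0.3, -0.6, -1.8]
grip_width: 0.0174
finger_force: 59.8
clock: 30.15
position: [0.644, -0.2177, 0.1729]
tool_rot: [-3.142, 0.001, 1.606]
force: [0.2, -0.4, -0.7]
grip_width: 0.0176
finger_force: 59.8
clock: 30.65
position: [0.644, -0.2177, 0.1731]
tool_rot: [2.898, 0.0, 1.601]
force: [-0.4, 0.3, -1.9]
grip_width: 0.0173
finger_force: 59.8
[ 0.644  -0.2177  0.1731] [2.8981 0.0005 1.601 ] [ 0.154   0.5767  0.1743  1.7222 -0.2889  0.6362  0.5346]
1 1 [299.4516 166.3595]
1 -1 [297.6661 252.7848]
-1 1 [112.2655 166.1384]
-1 -1 [126.0465 252.5049]
[[     0      0    560    420 220380]
 [   119    159    187     93  14819]]
1 [[119, 164], [133, 159], [304, 160], [303, 235], [247, 251], [132, 248]]
```

Run:
```python
from h import *
np.set_printoptions(precision=4,suppress=True)
Pt=np.load('cams.npz')['t'];Pw=np.load('w5.npy');a=lambda *q:np.array(q,float)
Tg=lambda u,v:np.array((340+(u+.5)/4-.5,150+(v+.5)/4-.5))
g=[(Pt,Tg(65,40),'w',1,1),(Pt,Tg(184,47),'w',1,-1),(Pt,Tg(47,270),'w',-1,1),(Pt,Tg(164,277),'w',-1,-1)]
w=[(Pw,a(304,160),'w',1,1),(Pw,a(119,161),'w',-1,1),(Pw,a(131,249),'w',-1,-1)]
for o in(w,w+g):
    x,r=fit(o,.065,(.6,-.22));print(x,np.degrees(x[2]));print(r.round(1))
```

```text
[ 0.6206 -0.2158  0.0339  0.0362 -0.003   0.0252] 1.9444426042405265
[ 0.3  0.3 -1.2 -0.2  0.7 -0.1  0.2 -0.  -0.6]
[ 0.6208 -0.2162  0.0317  0.0364 -0.003   0.0251] 1.8174571954185403
[ 0.4  0.8 -0.8 -0.1  0.9  0.3 -0.8  0.7 -1.2  1.1 -0.6 -0.4 -0.6 -0.
  0.3 -0.  -0.6]
```

```bash
python3 -m crank '{"travel":[[0.9,0.2,-4],[0.9,0.2,-8],[0.9,0.2,-11],[0.9,0.2,-12],[0.9,0.2,-12]],"turn":[[0,0,0],[0,0,0],[0,0,0],[0,0,0],[0,0,0]],"gripper":[0.9,0.9,0.9,0.9,0.9]}' 60
python3 -m crank '{"travel":[[0,0,0],[0,0,0],[0,0,0],[0,0,0],[0,0,0]],"turn":[[0,0,0],[0,0,0],[0,0,0],[0,0,0],[0,0,0]],"gripper":[0.9,0.7,0.6,0.6,0.6]}'
python3 -m crank '{"travel":[[-0.1,0,0.5],[-0.2,0,1],[-0.5,0,2],[-0.7,0,3],[-1,0,4.5]],"turn":[[0,0,0],[0,0,0],[0,0,0],[0,0,0],[0,0,0]],"gripper":[0.5,0.5,0.5,0.5,0.5]}'
python3 -m crank '{"travel":[[0,0,4],[-4,0,7],[-8,0,7],[-12,0,7],[-16,-3,7]],"turn":[[0,7,0],[0,14,0],[-0.4,14,0],[-0.4,14,0],[-0.4,14,0]],"gripper":[0.5,0.5,0.5,0.5,0.5]}'
```

```text
clock: 31.2
position: [0.6536, -0.2156, 0.0522]
tool_rot: [2.898, 0.0, 1.601]
force: [0.2, -0.3, -1.4]
grip_width: 0.018
finger_force: 60.6
clock: 31.7
position: [0.6531, -0.2158, 0.0526]
tool_rot: [2.897, 0.0, 1.601]
force: [-0.2, 0.6, -0.5]
grip_width: 0.0342
finger_force: 0.1
clock: 32.2
position: [0.6426, -0.2158, 0.0983]
tool_rot: [2.897, 0.0, 1.601]
force: [0.1, 0.6, 0.7]
grip_width: 0.0425
finger_force: 0.0
clock: 32.7
position: [0.4823, -0.2428, 0.1685]
tool_rot: [3.14, -0.001, 1.606]
force: [0.7, -1.9, -1.2]
grip_width: 0.0427
finger_force: 0.0
```

```bash
python3 -m crank '{"travel":[[-2,-1,0],[-4,-2,0],[-6,-3,0],[-8,-4,0],[-8.7,-4,0]],"turn":[[0,0,-8],[0,0,-16],[0,0,-24],[0,0,-32],[0,0,-40]],"gripper":[0.5,0.5,0.5,0.5,0.5]}'
python3 -m crank '{"travel":[[0,0,0],[0,0,-1],[0,0,-2],[0,0,-3],[0,0,-4]],"turn":[[0,0,-8],[0,0,-16],[0,0,-24],[0,0,-32],[0,0,-38.5]],"gripper":[0.5,0.5,0.5,0.5,0.5]}'
python3 -m crank '{"travel":[[0,0,0],[0,0,0],[0,0,0],[0,0,0],[0,0,0]],"turn":[[0,0,0],[0,0,0],[0,0,0],[0,0,0],[0,0,0]],"gripper":[0.5,0.5,0.5,0.5,0.5]}'
```

```text
clock: 33.2
position: [0.3941, -0.287, 0.1685]
tool_rot: [3.141, -0.001, 0.894]
force: [0.3, 0.8, 0.2]
grip_width: 0.0427
finger_force: 0.0
clock: 33.7
position: [0.3962, -0.2857, 0.128]
tool_rot: [3.142, -0.002, 0.225]
force: [0.3, 0.9, -0.8]
grip_width: 0.0426
finger_force: 0.0
clock: 34.2
position: [0.3961, -0.2859, 0.1278]
tool_rot: [3.141, -0.001, 0.232]
force: [-0.9, -1.0, -0.9]
grip_width: 0.0427
finger_force: 0.0
```

```bash
python3 -m crank '{"travel":[[0,0.2,-4],[0,0.2,-8],[0,0.2,-11],[0,0.2,-12.5],[0,0.2,-12.5]],"turn":[[0,0,0],[0,0,0],[0,0,0],[0,0,0],[0,0,0]],"gripper":[0.5,0.5,0.5,0.5,0.5]}'
python3 -m crank '{"travel":[[0,0,0],[0,0,0],[0,0,0],[0,0,0],[0,0,0]],"turn":[[0,0,0],[0,0,0],[0,0,0],[0,0,0],[0,0,0]],"gripper":[0.5,0.9,0.9,0.9,0.9]}'
python3 -m crank '{"travel":[[0,0,3],[0,0,7],[0,0,12],[0,0,16],[4,1,17]],"turn":[[0,0,0],[0,0,0],[0,0,6],[0,0,13],[0,0,20]],"gripper":[0.9,0.9,0.9,0.9,0.9]}' 60
python3 -m crank '{"travel":[[3,1,0],[6,2,0],[9,3,0],[12,4,0],[15,5,0]],"turn":[[0,0,7],[0,0,14],[0,0,21],[0,0,28],[0,0,35]],"gripper":[0.9,0.9,0.9,0.9,0.9]}'
python3 -m crank '{"travel":[[3,0.8,0],[5.8,0.8,0],[5.8,0.8,0],[5.8,0.8,0],[5.8,0.8,0]],"turn":[[0,0,7],[0,0,14],[0,0,21],[0,0,23.4],[0,0,23.4]],"gripper":[0.9,0.9,0.9,0.9,0.9]}'
python3 -m crank '{"travel":[[0,0,0],[0,0,0],[0,0,0],[0,0,0],[0,0,0]],"turn":[[0.2,-5,0],[0.3,-10,0],[0.4,-14,0],[0.4,-14,0],[0.4,-14,0]],"gripper":[0.9,0.9,0.9,0.9,0.9]}'
```

```text
clock: 34.7
position: [0.395, -0.2835, 0.0009]
tool_rot: [-3.14, 0.002, 0.231]
force: [-0.5, 0.2, 0.1]
grip_width: 0.0426
finger_force: 0.0
clock: 35.2
position: [0.3966, -0.284, 0.0035]
tool_rot: [3.141, -0.001, 0.231]
force: [-1.8, 1.1, 10.6]
grip_width: 0.0179
finger_force: 58.3
clock: 35.7
position: [0.4341, -0.2762, 0.1774]
tool_rot: [3.137, -0.002, 0.579]
force: [1.7, -0.7, -2.1]
grip_width: 0.0178
finger_force: 59.6
clock: 36.2
position: [0.5871, -0.2231, 0.1732]
tool_rot: [3.141, 0.0, 1.196]
force: [-0.0, -0.8, -1.1]
grip_width: 0.0176
finger_force: 59.7
clock: 36.7
position: [0.6439, -0.2158, 0.1729]
tool_rot: [3.141, 0.0, 1.6]
force: [0.3, -0.7, -1.6]
grip_width: 0.0177
finger_force: 59.7
clock: 37.2
position: [0.644, -0.2158, 0.1731]
tool_rot: [2.898, -0.0, 1.598]
force: [0.3, -0.8, -0.4]
grip_width: 0.0178
finger_force: 59.6
```

Release, then retreat and take one composite check picture with the arm up and away from the chutes.

```bash
python3 -m crank '{"travel":[[0.9,0,-4],[0.9,0,-8],[0.9,0,-11],[0.9,0,-12],[0.9,0,-12]],"turn":[[0,0,0],[0,0,0],[0,0,0],[0,0,0],[0,0,0]],"gripper":[0.9,0.9,0.9,0.9,0.9]}' 60
python3 -m crank '{"travel":[[0,0,0],[0,0,0],[0,0,0],[0,0,0],[0,0,0]],"turn":[[0,0,0],[0,0,0],[0,0,0],[0,0,0],[0,0,0]],"gripper":[0.9,0.7,0.6,0.6,0.6]}'
python3 -m crank '{"travel":[[-0.1,0,0.5],[-0.2,0,1],[-0.5,0,2],[-0.7,0,3],[-1,0,4.5]],"turn":[[0,0,0],[0,0,0],[0,0,0],[0,0,0],[0,0,0]],"gripper":[0.5,0.5,0.5,0.5,0.5]}'
python3 -m crank '{"travel":[[0,0,4],[-3,2,8],[-7,5,12],[-10,9,15],[-13,13,18]],"turn":[[0,7,0],[0,14,0],[-0.4,14,0],[-0.4,14,0],[-0.4,14,0]],"gripper":[0.5,0.5,0.5,0.5,0.5]}'
python3 -m crank '{"travel":[[-2,4,0],[-4,8,0],[-6,12,0],[-6,12,0],[-6,12,0]],"turn":[[0,0,0],[0,0,0],[0,0,0],[0,0,0],[0,0,0]],"gripper":[0.5,0.5,0.5,0.5,0.5]}'
python3 - <<'E'
from workcell import bot
import cv2
t=bot.grab_frame('top')['pixels'][...,::-1];b=bot.grab_frame('side')['pixels'][...,::-1]
z=lambda im,x,y:cv2.resize(im[y:y+75,x:x+100],(400,300),interpolation=cv2.INTER_CUBIC)
cv2.imwrite('pics/fin.png',cv2.vconcat([cv2.hconcat([z(t,85,215),z(t,320,150)]),cv2.hconcat([z(b,170,120),cv2.resize(b[205:325,240:400],(400,300))])]))
E
```

```text
clock: 37.7
position: [0.6535, -0.2157, 0.052]
tool_rot: [2.899, -0.0, 1.599]
force: [-0.1, 0.8, -0.4]
grip_width: 0.0177
finger_force: 61.2
clock: 38.2
position: [0.6531, -0.2158, 0.0526]
tool_rot: [2.897, 0.0, 1.599]
force: [0.5, -0.3, -0.3]
grip_width: 0.0343
finger_force: 0.1
clock: 38.7
position: [0.6426, -0.2157, 0.0983]
tool_rot: [2.897, -0.0, 1.599]
force: [-0.3, -1.2, 0.2]
grip_width: 0.0428
finger_force: 0.0
clock: 39.2
position: [0.5351, -0.1144, 0.2556]
tool_rot: [3.141, 0.0, 1.598]
force: [0.3, 0.9, 1.1]
grip_width: 0.0427
finger_force: 0.0
clock: 39.7
position: [0.4763, 0.0056, 0.2547]
tool_rot: [3.14, -0.001, 1.601]
force: [-0.2, -1.2, -0.6]
grip_width: 0.0427
finger_force: 0.0
```

View pics/fin.png

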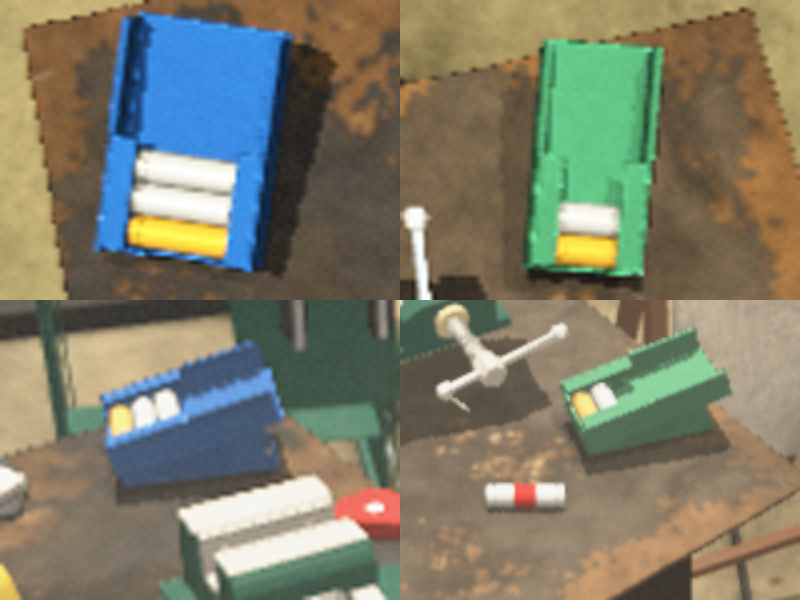

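Both chutes hold brass against the stop with steel stacked square behind it: wide at (180,235)/(180,205)/(185,170), narrow at (587,250)/(587,218). The reject is still at its place (525,496).

```bash
python3 -c "
from workcell import bot
print(bot.job_done())"
```

```text
the job is handed in; nothing more can be done
None
```

I handed the job in at about 40 s on the clock. The last pictures show the brass pin against the stop in each chute with its steel pins right behind it, and the red-banded reject still in its place; the hand-in returned no verdict.

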